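# Open the bench tool chest and fetch the screwdriver

## Task

I need the screwdriver from the tool chest: slide the chest's spring bolt back and drop its handle down into the notch so that it stays back by itself, then push the lid up from under its front lip, past its balance point, so that it stays open by itself. Take the screwdriver out of the chest and lay it down, without dropping it, wholly on the green cutting mat. Leave the lid open, the bolt in its notch and everything else where it is.

Things in the scene. Friction and masses are not known exactly. Their poses are not given: they have to be found in the camera images.
- chest: Wooden tool chest, fixed to the bench: 190 deep (own x) x 320 wide (own y), rim 100 above the bench, walls 10. Origin at the bench under its centre; own x points from the front (robot side) to the hinge side, own y to the left, z up. The screwdriver lies in one compartment of its till, a wrench in the other, either way round. Values 'own' below are in this frame, mm.
- lid (a joint): Opening angle of the lid, rad: 0 shut, 1.85 fully open, leaning back on its stop hinges. A board 14 thick, 208 from hinge to lip, 328 wide, about 0.45 kg (0.8 to 1.2 times). About 2.5 N at the lip lifts it; it balances at 1.5, falls open beyond and shut below. While the bolt is forward it catches a staple under the lip (own x -106, y -62, 40 deep) and the lid cannot rise.
- lid_hinge (a point): Middle of the lid's hinge line at the lid's underside, 100 above the bench, at own x +95; the hinge runs along own y.
- lid_lip (a point): Middle of the lower front edge of the lid; moves with it. Shut, it is 100 above the bench at own x -113: the lip overhangs the front face (own x -95) by 18, so fingertips go under it. Nothing is in the way below the lip at own y +75 to +155 (left of the bolt) and -80 to -155 (right).
- bolt (a joint): Slide of the spring bolt, m: 0 forward (locked), grows to the left (own +y), 0.024 at the end of its travel. A rod 10 thick along own y, 70 above the bench, at own x -106. A spring pushes it forward: 3.3 N at 0, 6.9 N at 0.024. In its notch it rests at about 0.018 and the lid is free; let go anywhere else it snaps back to 0.
- bolt_handle (a joint): Turn of the bolt's handle about the rod, rad: 0 level, pointing straight out of the front; grows downwards to 0.6. Its L-shaped slot lets it down only when the bolt is beyond 0.018; lowered there by over 0.35 it stands in the notch and the spring holds it. A finger pressing on its side holds it up by friction, so take it down, by that friction or a grip, while holding it back.
- bolt_knob (a point): Centre of the black knob on the handle's end: a cylinder 16 in diameter, 24 long along the handle, 36 from the rod's axis. At the start at own x -142, y 0, 70 above the bench; turned down 0.6 rad it is 20 lower. It stands clear in front of the lip (own x -113), with nothing above or beside it. The bolt's steel case behind it: own x -95 to -124, y -50 to +70, z 50 to 92.
- screwdriver: Screwdriver, 150 long, 90 g, loose: round wooden handle 26 in diameter and 75 long at its own -x end, thin steel blade at +x. Lies roughly along the chest's own x, handle towards the robot. Origin under its middle, 13 below its axis, on the till's floor at the start.
- screwdriver_grip (a point): Point on the screwdriver's axis in the handle, 30 behind its middle: where to grip it.
- screwdriver_tip (a point): Tip of the screwdriver's blade, on its axis, 75 ahead of the middle.
- screwdriver_butt (a point): End of the screwdriver's handle, on its axis, 75 behind the middle.
- mat: Green cutting mat with a grid, fixed on the bench: 300 (own x) x 220 (own y) x 3 thick. Origin under its centre. The winder stands on its far left part; the rest is free.
- winder: Watch winder being assembled: dark green lacquered cube, 110 each way, with a metal plate on top, 0.9 kg, loose, standing on the mat. Origin under its centre. Not to be moved.
- wrench: Flat steel open-ended wrench, 150 long, 38 wide, 8 thick, loose, lying in the chest's other compartment. Origin under its middle. Not to be moved.
- jar: Small amber jar with a metal cap, 54 in diameter, 70 high, loose on the bench beyond the mat. Origin under its centre. Not to be moved.
- motor: Black plastic winder motor unit, 70 x 50 x 72 high, loose on the bench to the right of the chest. Origin under its centre. Not to be moved.
- till (a point): Centre of the felt-lined till floor inside the chest, 55 above the bench (45 below the rim). Inner size 170 (own x) x 300 (own y); a divider 8 thick and 36 high along own x at own y = 0 parts it into a left and a right compartment. Covered until the lid is open.

How it is judged (in metres and radians):
On the way, in this order (a step that is already met when the one before it is completed fails the run):
1. the bolt is slid back and its handle is down in the notch, and it stays there untouched, the lid still shut (value of joint bolt above 0.014 m and value of joint bolt_handle above 0.35 rad and value of joint lid below 0.05 rad and contact force between the fingers and chest below 0.1 N), for 0.3 s.
2. the lid is open past its balance point and stays open with no finger on it (value of joint lid above 1.7 rad and contact force between the fingers and chest below 0.1 N), for 0.4 s.
3. the screwdriver is lifted out of the chest (z of screwdriver_grip in the frame of chest above 0.115 m), for 0.1 s.
At the end, for the whole second after the job is handed in: Lid open beyond 1.7 rad by itself; bolt held in its notch (slide over 14 mm, handle down over 0.35 rad); screwdriver at rest, flat, both ends over the mat and less than 30 mm above the bench; winder, wrench, jar and motor never moved over 30 mm (value of joint lid above 1.7 rad and value of joint bolt above 0.014 m and value of joint bolt_handle above 0.35 rad and x of screwdriver_tip in the frame of mat between -0.15 and 0.15 m and y of screwdriver_tip in the frame of mat between -0.11 and 0.11 m and x of screwdriver_butt in the frame of mat between -0.15 and 0.15 m and y of screwdriver_butt in the frame of mat between -0.11 and 0.11 m and z of each of screwdriver_tip, screwdriver_butt in the frame of mat below 0.03 m and linear speed of screwdriver below 0.02 m/s); the robot touches nothing.
It fails at once if the winder, the wrench, the jar or the motor unit is moved by more than 30 mm (distance of any of winder, wrench, jar, motor from where it was at the start of the episode above 0.03 m).
It fails at once if the screwdriver is let go over the mat while its handle is still more than about 30 mm above it (dropped) (z of screwdriver_grip in the frame of mat above 0.046 m and x of screwdriver_grip in the frame of mat between -0.15 and 0.15 m and y of screwdriver_grip in the frame of mat between -0.11 and 0.11 m and contact force between the fingers and screwdriver below 0.1 N).
It also fails if it takes over 64 s, if anything falls off the work surface, if the arm or the gripper's body presses on something with over 40 N, if the wrist force passes 120 N, or if a joint passes its speed limit or range.

## Robot

A 6-joint arm with a two-finger parallel gripper is mounted at the origin on the work surface. World frame = base frame: x ahead of the robot, y to its left, z up, the work surface at z = 0. Lengths are in mm, angles in rad, forces in N, time in s.
With the tool pointing down it reaches from about 250 to 850 mm from the base axis. Payload 12.5 kg.
Tool frame: the origin (TCP) lies midway between the tips of the shut fingers; the grasp point (between the pads) lies 19 mm behind it (arm.tcp_to_grasp is the distance from the TCP to the grasp point, in mm); z points along the fingers, x is the direction in which the jaws open and shut, and the axes are right-handed (so a half turn about z gives the same grasp; the last joint's range is limited). The gripper opens to 93 mm and grips with 3 to 60 N. Pads are 15 mm wide; open, the fingers measure 128 mm over their backs; the gripper's body (75 mm by 188 mm) begins 65 mm behind the grasp point.
Start: joints at [-1.358, 0.351, 1.652, -0, 1.139, -0.085], TCP at [161.399, -525.77, 218.633] pointing down, gripper open.
Joint ranges: [-2.75, 2.75], [-0.79, 2.1], [0.01, 2.65], [-1.57, 4.71], [0.07, 3.14], [-2.87, 2.87]. Speed limits (rad/s): [2.22, 2.22, 2.79, 3.14, 3.14, 3.14].

## Interface

Orientations are given as a unit quaternion [w, x, y, z].
In Python, from station import arm, eyes, job gives the robot as it stands.
- The arm moves only by the shell command python3 -m crank 'ROWS' [OPENING] [FORCE]. ROWS is JSON, one flat list of numbers, 4 for each row, row after row: the shift along the tool's x, y, z in m, then the turn about the tool's z in rad. In form: [tx, ty, tz, spin, tx, ty, tz, spin, ...]. A call has 1 to 8 rows; each row is the pose to reach, as a shift and turn from the pose measured when the call began, along the tool's axes at that moment; what a row does not reach only later rows make up. A row lasts 1/8 s, in which the tool goes at most 62.5 mm and 10.7 degrees, less where a joint would pass 70% of its speed; a pose out of reach is approached as far as the arm can. A call with a gripper value outside its range is refused whole. OPENING is the finger opening in m, from 0 to 0.093, set as the call begins (- or left out, the last holds). The fingers move at their own pace and stop on an object; FORCE is the grip in N (left out, the last holds). Time passes only in rows, so rows that repeat a pose let the fingers close. It gives the time, the measured TCP pose, the force and the opening at its end, in the units of the state.
- arm.sense(): the state, without advancing time (a new reading comes with each control period).
- eyes.camera(name): name is "scene" or "top" or "wrist"; returns a dict with "img" (384x512x3 uint8, red, green, blue), "depth" (384x512 float32, mm along the optical axis (not along the pixel's ray), 0 where there is no reading), "fx", "fy", "cx", "cy" (pixels), "pose" (4x4, takes a point from camera to world coordinates). Camera axes: x right, y up, looking along -z (the intrinsics and any distortion apply to the point x, -y, -z); pixel columns grow to the right and rows downward; lengths in mm; the calibration is good to about 2 mm. A picture is of the moment at which its call begins.
- job.finish_job(): hands the job in, once; it reports no verdict.
The state is a dict: "clock": time; "q": joint angles; "qd": joint speeds; "joint_efforts": joint torques, N m; "ee_pos": TCP position; "tcp_rot": TCP orientation; "force": force on the tool from outside, world axes, zero at the start; "ft_torque": the same for the moment, N m; "gripper_width": finger opening in mm.
Only numpy, scipy, OpenCV 4.12 (cv2) and the standard library are available. Lean on these libraries where they do the work, as an engineer would, in place of code of your own. Each camera call takes 0.05 s, during which the arm holds its last target.

## Working session

There is one attempt and no reset: what is moved stays moved. The work goes in short steps, Python scripts to look and compute and a shell command to move; the robot and the scene stay as the last step left them, time stands still between calls to the robot, and variables do not carry over. Pictures are saved under pics/ and viewed, and the job is handed in when it is done.

```bash
ls -la; mkdir -p pics; python3 - <<'E'
from station import arm, eyes, job
import cv2
print(arm.sense())
for n in ["scene","top","wrist"]:
    c=eyes.camera(n); cv2.imwrite(f"pics/a_{n}.png",c["img"][:,:,::-1])
    print(n,c["fx"],c["fy"],c["cx"],c["cy"],c["pose"].round(3).tolist(),[k for k in c])
E
```

```text
total 12
drwxr-xr-x  3 agent agent 4096 Dec  6 21:50 .
drwxr-xr-x 23 root  root  4096 Dec  6 21:50 ..
drwxr-xr-x  2 agent agent 4096 Dec  6 21:50 pics
{'clock': 0.0, 'q': array([-1.35762106e+00,  3.51188640e-01,  1.65245032e+00, -1.25320490e-05,
        1.13909028e+00, -8.45942320e-02]), 'qd': array([ 0.00061835,  0.00028908,  0.00119352,  0.00127154,  0.00165004,
       -0.00016259]), 'joint_efforts': array([-5.75981085e-04, -4.97328258e+01, -2.85260707e+01,  6.99336687e-02,
        2.56791164e-02, -1.03756386e-04]), 'ee_pos': array([ 161.31299261, -525.44146566,  218.11752715]), 'tcp_rot': array([-3.70923873e-04,  8.04174481e-01, -5.94393035e-01, -4.30587604e-04]), 'force': array([-0.03620919,  0.30222116, -0.89955614]), 'ft_torque': array([ 0.04313622, -0.02219172,  0.01401295]), 'gripper_width': 93.11686211725466}
scene 481.0162621414735 481.0162621414735 259.61072927810807 195.60654665216717 [[-0.468, -0.586, 0.661, 1705.874], [0.883, -0.295, 0.364, 540.001], [-0.018, 0.754, 0.656, 1162.983], [0.0, 0.0, 0.0, 1.0]] ['img', 'depth', 'fx', 'fy', 'cx', 'cy', 'pose']
top 461.5967866192901 461.5967866192901 256.2341967058241 189.61388970980735 [[-0.022, 0.991, -0.132, 427.101], [-1.0, -0.022, 0.005, -67.059], [0.002, 0.132, 0.991, 1516.613], [0.0, 0.0, 0.0, 1.0]] ['img', 'depth', 'fx', 'fy', 'cx', 'cy', 'pose']
wrist 306.53200039596624 306.53200039596624 253.5523829510524 184.7168298487035 [[0.293, 0.929, 0.226, 223.836], [-0.956, 0.285, 0.069, -507.263], [-0.0, -0.237, 0.972, 383.181], [0.0, 0.0, 0.0, 1.0]] ['img', 'depth', 'fx', 'fy', 'cx', 'cy', 'pose']
```

View pics/a_top.png

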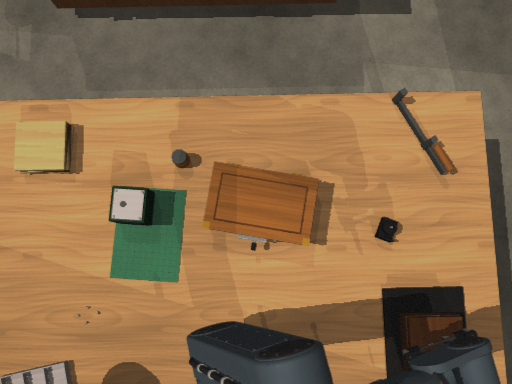

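View pics/a_scene.png

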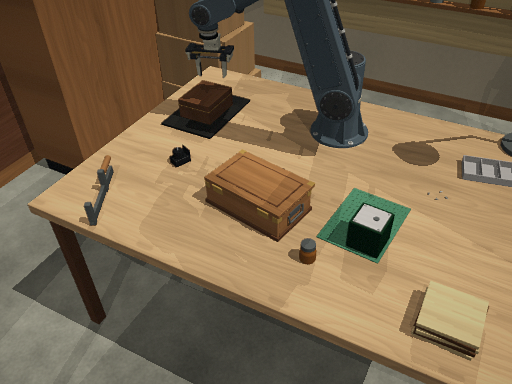

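View pics/a_wrist.png

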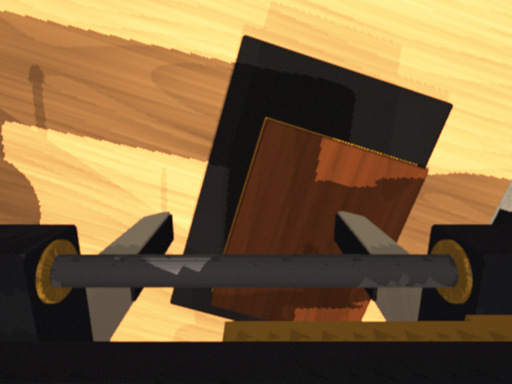

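```bash
cat > h.py <<'E'
from station import arm, eyes, job
import cv2, numpy as np
from scipy.spatial.transform import Rotation as R
def ray(c,u,v):
    d=np.array([(u-c["cx"])/c["fx"],-(v-c["cy"])/c["fy"],-1.0]); P=c["pose"]
    return P[:3,3],P[:3,:3]@d
def onz(c,u,v,z):
    o,d=ray(c,u,v); return o+d*(z-o[2])/d[2]
def proj(c,p):
    P=c["pose"]; q=P[:3,:3].T@(np.asarray(p,float)-P[:3,3]); return np.array([c["cx"]+c["fx"]*q[0]/-q[2], c["cy"]-c["fy"]*q[1]/-q[2]])
def cloud(c):
    v,u=np.mgrid[0:384,0:512]; d=c["depth"]
    p=np.stack([(u-c["cx"])/c["fx"]*d,-(v-c["cy"])/c["fy"]*d,-d],-1)
    return p@c["pose"][:3,:3].T+c["pose"][:3,3]
def snap(n,name):
    c=eyes.camera(n); cv2.imwrite(f"pics/{name}.png",c["img"][:,:,::-1]); return c
def pose():
    s=arm.sense(); w,x,y,z=s["tcp_rot"]; return s["ee_pos"],R.from_quat([x,y,z,w]).as_matrix(),s
def shift(target,yaw=None):
    """rows m to reach world target"""
    p,M,s=pose(); return (M.T@(np.asarray(target,float)-p)/1000).round(4)
E
python3 - <<'E'
from h import *
c=eyes.camera("top"); P=cloud(c)
z=P[...,2]; m=(z>105)&(z<125)&(P[...,0]>330)&(P[...,0]<800)&(abs(P[...,1])<350)
m=m.astype(np.uint8)
n,l,st,ce=cv2.connectedComponentsWithStats(m)
for i in range(1,n):
    if st[i,4]>300:
        pts=P[l==i]; r=cv2.minAreaRect(pts[:,:2].astype(np.float32)); print(st[i],r,pts[:,2].mean(), ce[i]);print(cv2.boxPoints(r))
hsv=cv2.cvtColor(c["img"],cv2.COLOR_RGB2HSV)
g=cv2.inRange(hsv,(60,80,40),(95,255,255)); 
pts=P[(g>0)&(z<12)]; r=cv2.minAreaRect(pts[:,:2].astype(np.float32)); print("mat",r,cv2.boxPoints(r))
cv2.imwrite("pics/topcrop.png",cv2.resize(c["img"][150:300,90:350,::-1],None,fx=3,fy=3))
E
```

```text
[ 202  161  117   85 7244] ((574.8005981445312, -87.7113037109375), (329.17822265625, 211.89620971679688), 79.11089324951172) 114.97334308589295 [260.77291552 203.01421866]
[[ 439.66782  -229.3224  ]
 [ 647.7487   -269.35144 ]
 [ 709.93335    53.899796]
 [ 501.85248    93.92883 ]]
[ 117  186   32   38 1039] ((576.4256591796875, 307.2038269042969), (90.80948638916016, 110.92190551757812), 85.79248046875) 113.63429324577304 [131.94898941 204.07892204]
[[517.7829  265.99057]
 [628.4058  257.85233]
 [635.0684  348.41708]
 [524.4455  356.55533]]
mat ((491.64593505859375, 282.07611083984375), (219.2025909423828, 296.7192687988281), 84.70528411865234) [[333.80545 186.63289]
 [629.25867 159.25203]
 [649.48645 377.51935]
 [354.0332  404.9002 ]]
```

View pics/topcrop.png

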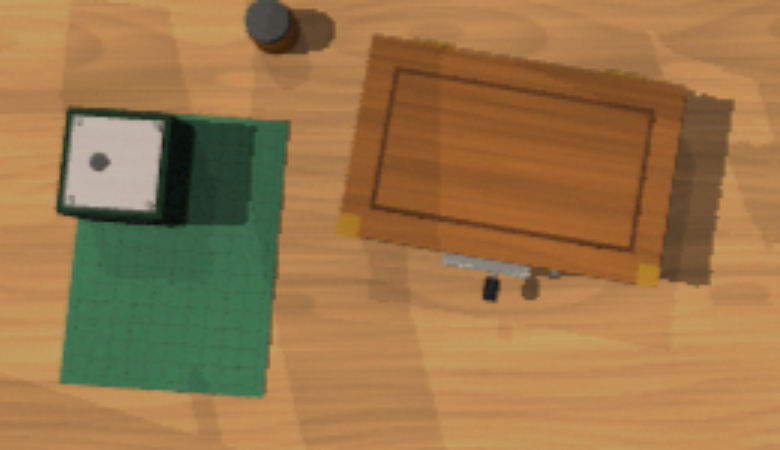

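```bash
python3 - <<'E'
from h import *
print(shift([425,-59,220]))
E
```

```text
[-0.3687 -0.3889 -0.0014]
```

```bash
python3 -m crank '[-0.04,-0.042,0,0.06,-0.08,-0.084,0,0.12,-0.12,-0.126,0,0.18,-0.16,-0.168,0,0.25,-0.2,-0.21,0,0.32,-0.24,-0.252,0,0.38,-0.28,-0.294,0,0.44,-0.32,-0.336,0,0.489]' 0.06 10
python3 - <<'E'
from h import *
print(shift([415,-59,220]))
E
```

```text
clock: 1.2
ee_pos: [389.3, -119.3, 218.7]
tcp_rot: [0.0, -0.636, 0.772, 0.0]
force: [0.8, -0.0, -0.0]
gripper_width: 60.2
[-0.0641 -0.0136 -0.0012]
```

```bash
python3 -m crank '[-0.04,-0.008,0,0,-0.064,-0.0136,0,0,-0.064,-0.0136,0,0]'
python3 - <<'E'
from h import *
c=snap("wrist","w1")
for p in [(444,-62.6,70),(415,-59,0)]: print(proj(c,p))
E
```

```text
clock: 1.58
ee_pos: [415.2, -58.1, 218.7]
tcp_rot: [0.0, -0.637, 0.771, 0.0]
force: [-0.2, 0.3, 0.4]
gripper_width: 60.1
[251.72830304 146.75492559]
[253.62473403 163.3942259 ]
```

View pics/w1.png

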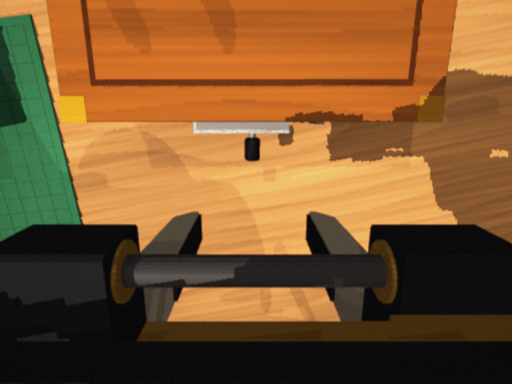

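```bash
python3 - <<'E'
from h import *
c=eyes.camera("wrist")
g=cv2.cvtColor(c["img"],cv2.COLOR_RGB2GRAY)
m=(g[128:175,235:275]<60).astype(np.uint8); ys,xs=np.nonzero(m); print("knob px",xs.min()+235,xs.max()+235,ys.min()+128,ys.max()+128)
for u,v in [((xs.min()+xs.max())/2+235.0,ys.min()+128),((xs.min()+xs.max())/2+235,ys.max()+128)]: print(onz(c,u,v,70), onz(c,u,v,76))
P=cloud(c); 
a=onz(c,59,121.5,114);b=onz(c,444,122,114);print(a,b,np.linalg.norm(a-b),np.degrees(np.arctan2(*(a-b)[[1,0]])))
mid=(a+b)/2; th=np.arctan2(*(a-b)[[1,0]]); ox=np.array([np.sin(th),-np.cos(th)]); print("origin",mid[:2]+113*ox,"knob",mid[:2]-29*ox)
print(P[121:160:3,252].round(0)[:,[0,1,2]].tolist())
print(P[60,250],pose()[0])
E
```

```text
knob px 244 258 137 160
[453.50976401 -64.65476355  70.        ] [453.99714106 -64.79761879  76.        ]
[430.39463496 -60.11484494  70.        ] [431.32415353 -60.34453883  76.        ]
[501.66476511  94.20100853 114.        ] [ 437.9028622 -231.6168342  114.       ] 331.9982634086254 78.92726814401655
origin [580.68022574 -90.41011982] knob [441.3236725 -63.1383199]
[[470.0, -69.0, 91.0], [467.0, -68.0, 91.0], [464.0, -68.0, 90.0], [461.0, -67.0, 90.0], [457.0, -66.0, 73.0], [455.0, -66.0, 73.0], [452.0, -65.0, 76.0], [449.0, -65.0, 76.0], [446.0, -64.0, 76.0], [443.0, -64.0, 76.0], [440.0, -63.0, 76.0], [437.0, -63.0, 77.0], [434.0, -62.0, 77.0]]
[518.91348537 -77.01050072 114.37778643] [414.72598806 -59.45119098 218.70136633]
```

```bash
python3 - <<'E'
from h import *
print(shift([438,-62,57]))
E
python3 -m crank '[-0.002,-0.023,0.04,0,-0.002,-0.023,0.09,0,-0.002,-0.023,0.14,0,-0.002,-0.023,0.162,0,-0.002,-0.023,0.162,0]' 0.045 10
python3 - <<'E'
from h import *
c=snap("wrist","w2"); snap("scene","s2"); print(shift([438,-62,57]))
E
```

```text
[-0.0019 -0.0233  0.1617]
clock: 2.3
ee_pos: [436.5, -62.6, 55.7]
tcp_rot: [-0.001, -0.635, 0.772, 0.001]
force: [0.3, 0.3, 0.4]
gripper_width: 44.9
[-0.0006  0.0001  0.0005]
```

View pics/w2.png

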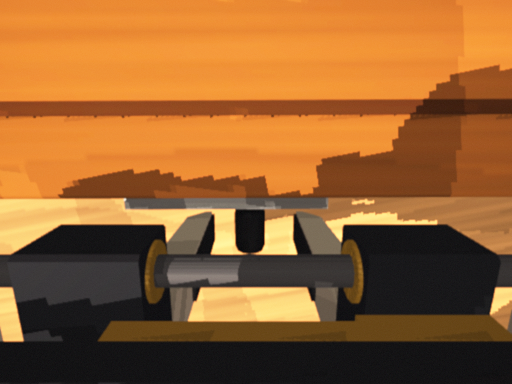

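```bash
python3 -m crank '[0,0,0,0,0,0,0,0,0,0,0,0,0,0,0,0]' 0.0 15; python3 -m crank '[-0.008,0,0,0,-0.016,0,0,0,-0.022,0,0,0,-0.0235,0,0,0,-0.0235,0,0,0]'
python3 - <<'E'
from h import *
c=snap("wrist","w3");print(pose()[0])
E
```

```text
clock: 2.9
ee_pos: [438.2, -61.6, 57.7]
tcp_rot: [0.001, -0.635, 0.772, 0.0]
force: [1.8, 12.0, 0.5]
gripper_width: 15.2
clock: 3.52
ee_pos: [442.6, -38.6, 57.7]
tcp_rot: [0.001, -0.635, 0.772, 0.0]
force: [-1.8, -6.4, 0.4]
gripper_width: 15.3
[442.63656397 -38.60047095  57.70206083]
```

View pics/w3.png

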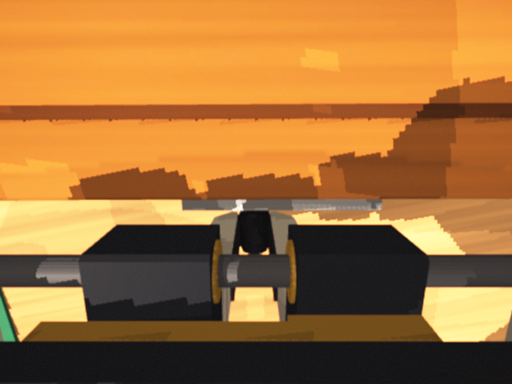

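```bash
python3 -m crank '[-0.0012,0,0,0,-0.0012,0,0.005,0,-0.0012,-0.001,0.009,0,-0.0012,-0.003,0.014,0,-0.0012,-0.005,0.018,0,-0.0012,-0.006,0.021,0,-0.0012,-0.006,0.021,0]'
python3 - <<'E'
from h import *
c=snap("wrist","w4");print(pose()[0])
E
```

```text
clock: 4.45
ee_pos: [448.9, -38.8, 36.7]
tcp_rot: [0.001, -0.635, 0.772, -0.0]
force: [-1.6, -7.0, 1.4]
gripper_width: 15.8
[448.89825318 -38.80040835  36.74288381]
```

View pics/w4.png

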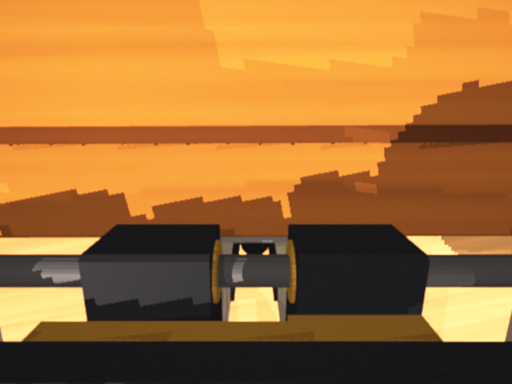

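```bash
python3 -m crank '[0.003,0,0,0,0.004,0,0,0]'; python3 -m crank '[0.0,0,0,0,0,0,0,0,0,0,0,0,0,0,-0.01,0,0,0,-0.05,0,0,0.006,-0.1,0,0,0.03,-0.16,0,0,0.03,-0.16,0]' 0.05
python3 - <<'E'
from h import *
c=snap("wrist","w5");print(pose()[0])
E
```

```text
clock: 4.75
ee_pos: [448.1, -43.0, 36.8]
tcp_rot: [0.0, -0.636, 0.772, -0.001]
force: [-3.0, -5.4, 0.9]
gripper_width: 15.4
clock: 5.75
ee_pos: [419.3, -37.2, 200.8]
tcp_rot: [0.003, -0.636, 0.772, -0.003]
force: [-0.2, -0.3, -0.3]
gripper_width: 50.1
[418.93621354 -37.14566435 198.85725008]
```

View pics/w5.png

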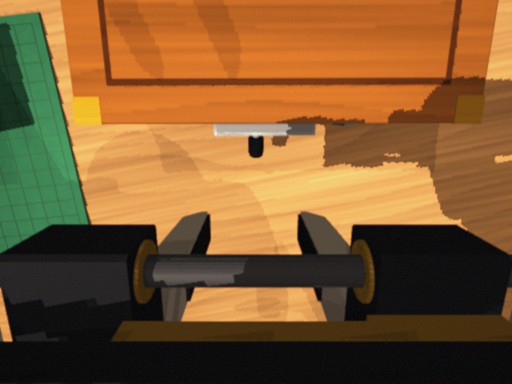

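```bash
python3 - <<'E'
from h import *
c=eyes.camera("wrist");P=cloud(c)
g=cv2.cvtColor(c["img"],cv2.COLOR_RGB2GRAY)
m=np.zeros_like(g);m[132:165,235:275]=g[132:165,235:275]<60
ys,xs=np.nonzero(m); print(xs.min(),xs.max(),ys.min(),ys.max())
print(P[m>0].mean(0), np.median(P[m>0],0))
print(P[134:160:3,256].round(0).tolist())
o=np.array([582,-90]);ox=np.array([.9815,-.191]);oy=np.array([.191,.9815])
d=np.median(P[m>0],0)[:2]-o;print(d@ox,d@oy)
E
```

```text
249 262 136 156
[449.42682365 -46.00969759  56.96570748] [449.63566709 -45.81376774  57.29870993]
[[463.0, -49.0, 91.0], [458.0, -48.0, 60.0], [455.0, -48.0, 61.0], [452.0, -47.0, 59.0], [449.0, -46.0, 58.0], [446.0, -46.0, 56.0], [443.0, -45.0, 55.0], [440.0, -45.0, 53.0], [429.0, -43.0, -2.0]]
-138.35516311356508 18.087199380233148
```

```bash
python3 -m crank '[-0.05,-0.0,0,0,-0.094,-0.0,0.02,0,-0.094,-0.01,0.06,0,-0.094,-0.02,0.1,0,-0.094,-0.02,0.114,0,-0.094,-0.02,0.114,0]' 0 20
python3 - <<'E'
from h import *
c=snap("wrist","w6");snap("scene","s6");p=pose()[0];print(p)
o=np.array([582,-90]);ox=np.array([.9815,-.191]);oy=np.array([.191,.9815])
d=p[:2]-o;print(d@ox,d@oy)
E
```

```text
clock: 6.6
ee_pos: [455.7, 51.1, 82.4]
tcp_rot: [-0.0, -0.636, 0.772, -0.0]
force: [0.7, 1.2, -0.4]
gripper_width: 0.8
[456.78583177  51.18426122  84.08907112]
-149.86390001448407 114.65644625825897
```

View pics/w6.png

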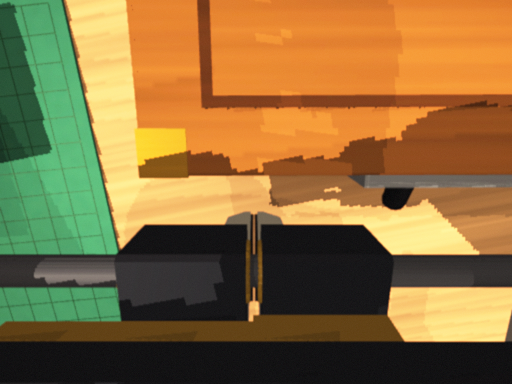

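View pics/s6.png

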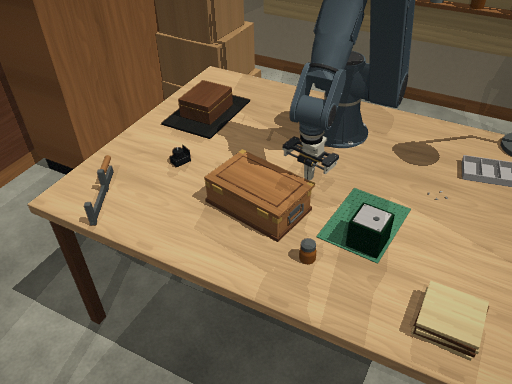

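```bash
python3 -m crank '[0,-0.012,0,0,0,-0.02,0,0,0,-0.024,0,0,0,-0.026,0,0,0,-0.028,0,0]' 
python3 -m crank '[0,-0.002,0,0,0,-0.002,0,0]' 
```

```text
clock: 7.32
ee_pos: [482.4, 46.1, 83.9]
tcp_rot: [-0.001, -0.636, 0.772, 0.0]
force: [-14.3, 4.0, 11.3]
gripper_width: 0.4
clock: 7.58
ee_pos: [482.2, 46.0, 83.6]
tcp_rot: [-0.002, -0.636, 0.772, 0.002]
force: [-10.2, 1.3, 8.3]
gripper_width: 0.6
```

```bash
python3 -m crank '[0,-0.001,0,0,0,-0.001,-0.004,0,0,-0.002,-0.008,0,0,-0.002,-0.012,0]'; python3 - <<'E'
from h import *
c=snap("wrist","w7")
E
```

```text
clock: 8.07
ee_pos: [482.5, 45.9, 95.1]
tcp_rot: [-0.004, -0.636, 0.772, 0.003]
force: [-7.4, 0.4, -2.6]
gripper_width: 0.1
```

View pics/w7.png

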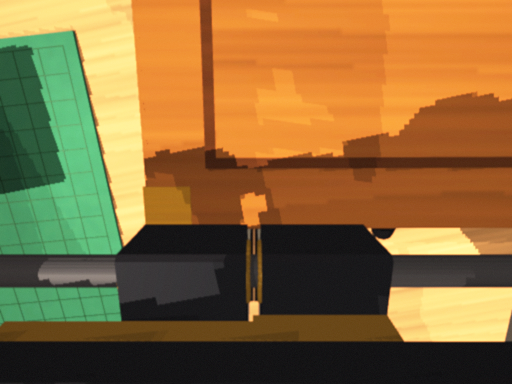

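```bash
cat >> h.py <<'E'
O=np.array([582,-90.]);OX=np.array([.9815,-.191]);OY=np.array([.191,.9815])
def own(p): d=np.asarray(p)[...,:2]-O; return np.stack([d@OX,d@OY,np.asarray(p)[...,2]],-1)
def lidang(n="wrist"):
    c=eyes.camera(n);q=own(cloud(c)).reshape(-1,3)
    q=q[(q[:,2]>109)&(q[:,0]>-130)&(q[:,0]<90)&(abs(q[:,1])<155)&(q[:,2]<330)]
    k=q[(q[:,1]<40)]
    f=np.polyfit(k[:,0],k[:,2],1);print("lid slope ang",np.arctan(-f[0]),len(k)); p=pose();print("tcp own",own(p[0]).round(1),p[2]["force"].round(1))
E
python3 -c "
from h import *
lidang()"
```

```text
lid slope ang 0.046487098340994217 20581
tcp own [-123.5  114.4   95.3] [-7.   2.6 -1.5]
```

```bash
python3 -m crank '[0,-0.003,-0.006,0,0,-0.003,-0.011,0,0,-0.004,-0.016,0,0,-0.005,-0.0215,0,0,-0.006,-0.0265,0,0,-0.007,-0.032,0]'; python3 - <<'E'
from h import *
lidang()
E
```

```text
clock: 8.93
ee_pos: [486.5, 45.1, 126.3]
tcp_rot: [-0.007, -0.636, 0.772, 0.006]
force: [-13.8, 3.9, 0.5]
gripper_width: 0.4
lid slope ang 0.19411987785784496 22293
tcp own [-119.3  114.4  126.9] [-15.8   3.6   0.8]
```

```bash
python3 -m crank '[0,-0.004,-0.0114,0,0,-0.007,-0.0214,0,0,-0.0105,-0.0312,0,0,-0.0145,-0.041,0,0,-0.0188,-0.0504,0,0,-0.0236,-0.0596,0,0,-0.0288,-0.0686,0,0,-0.0344,-0.0773,0]'; python3 - <<'E'
from h import *
lidang()
E
```

```text
clock: 9.98
ee_pos: [519.4, 38.8, 203.9]
tcp_rot: [-0.009, -0.636, 0.772, 0.008]
force: [-16.2, 2.2, 9.2]
gripper_width: 0.5
lid slope ang 0.5946255235172709 26784
tcp own [-85.  114.5 205.1] [-17.6   2.2  12. ]
```

```bash
python3 -m crank '[0,-0.0085,-0.009,0,0,-0.015,-0.0174,0,0,-0.022,-0.025,0,0,-0.029,-0.0326,0,0,-0.037,-0.0395,0,0,-0.045,-0.0463,0,0,-0.053,-0.0525,0,0,-0.062,-0.0584,0]'; python3 - <<'E'
from h import *
lidang()
E
```

```text
clock: 11.02
ee_pos: [583.1, 26.6, 262.7]
tcp_rot: [-0.008, -0.636, 0.772, 0.007]
force: [-4.0, 1.0, 2.7]
gripper_width: 0.4
lid slope ang 1.0090554249776797 22568
tcp own [-20.  114.6 263.3] [-1.1  0.5  0.3]
```

```bash
python3 -m crank '[0,-0.01,-0.005,0,0,-0.0185,-0.0094,0,0,-0.028,-0.0135,0,0,-0.0375,-0.017,0,0,-0.047,-0.019,0,0,-0.057,-0.021,0,0,-0.067,-0.022,0,0,-0.077,-0.022,0]'; python3 -m crank '[0,-0.01,0,0,0,-0.02,0,0,0,-0.03,0,0,0,-0.038,0,0,0,-0.046,0,0,0,-0.052,0,0]'; python3 - <<'E'
from h import *
snap("scene","s8");lidang()
E
```

```text
clock: 12.08
ee_pos: [660.9, 11.4, 283.6]
tcp_rot: [-0.007, -0.636, 0.772, 0.007]
force: [-0.0, -1.0, -0.6]
gripper_width: 0.3
clock: 12.82
ee_pos: [712.4, 1.3, 282.5]
tcp_rot: [-0.007, -0.636, 0.772, 0.007]
force: [-0.3, -0.4, 0.2]
gripper_width: 0.5Traceback (most recent call last):
  File "<stdin>", line 2, in <module>
  File "h.py", line 28, in lidang
    f=np.polyfit(k[:,0],k[:,2],1);print("lid slope ang",np.arctan(-f[0]),len(k)); p=pose();print("tcp own",own(p[0]).round(1),p[2]["force"].round(1))
    raise TypeError("expected non-empty vector for x")
TypeError: expected non-empty vector for x
```

View pics/s8.png

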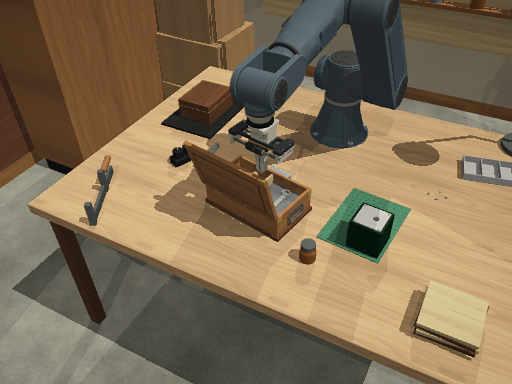

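```bash
python3 -m crank '[0,0.04,0,0,0,0.09,0,0,0.05,0.14,0,0,0.1,0.19,0.02,0,0.15,0.21,0.03,0,0.165,0.22,0.03,0,0.165,0.22,0.03,0]' 0.07; python3 - <<'E'
from h import *
c=snap("wrist","w9");print(own(pose()[0]))
E
```

```text
clock: 13.8
ee_pos: [463.3, -119.3, 257.5]
tcp_rot: [-0.007, -0.635, 0.773, 0.007]
force: [-0.0, -0.0, 0.3]
gripper_width: 65.4
[-110.17193365  -50.60596922  257.56953336]
```

View pics/w9.png

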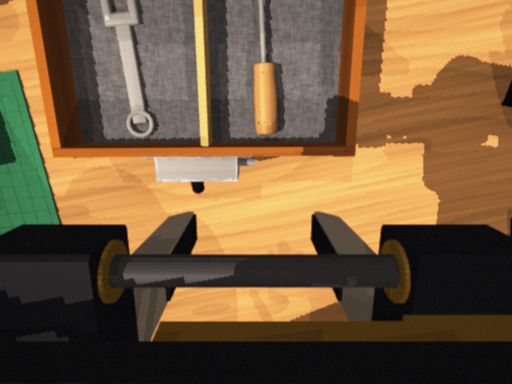

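```bash
python3 - <<'E'
from h import *
c=eyes.camera("wrist");P=cloud(c);Q=own(P)
hsv=cv2.cvtColor(c["img"],cv2.COLOR_RGB2HSV)
m=cv2.inRange(hsv,(8,90,120),(28,255,255)); k=np.zeros_like(m);k[50:140,235:295]=m[50:140,235:295]
n,l,st,ce=cv2.connectedComponentsWithStats(k);i=1+st[1:,4].argmax();print(st[i])
q=Q[l==i];w=P[l==i];print(cv2.minAreaRect(q[:,:2].astype(np.float32)),np.median(q[:,2]),q[:,2].max())
for u,v in [(263,64),(266,133),(262,5)]: print(own(onz(c,u,v,68)).round(1), onz(c,u,v,68).round(1))
p=np.median(w,0);print(p)
E
```

```text
[ 254   63   23   73 1526]
((-37.201133728027344, -63.87591552734375), (79.95741271972656, 25.77303695678711), 0.7825576066970825) 77.59101538618094 421.321755829444
[  0.2 -62.4  68. ] [ 570.2 -151.3   68. ]
[-73.6 -66.2  68. ] [ 497.1 -141.    68. ]
[ 57.2 -61.1  68. ] [ 626.5 -160.9   68. ]
[ 533.95966045 -145.9740922    77.59101539]
```

```bash
python3 - <<'E'
from h import *
print(shift([538.4,-146.7,59]),shift([538.4,-146.7,130]))
E
```

```text
[ 0.0134 -0.0816  0.1971] [ 0.0135 -0.0803  0.1261]
```

```bash
python3 -m crank '[0.0135,-0.05,0.03,-0.025,0.0135,-0.08,0.08,-0.025,0.0135,-0.08,0.12,-0.025,0.0135,-0.081,0.15,-0.025,0.0135,-0.0815,0.175,-0.025,0.0135,-0.0816,0.19,-0.025,0.0135,-0.0816,0.1965,-0.025,0.0135,-0.0816,0.1965,-0.025]' 0.05; python3 - <<'E'
from h import *
c=snap("wrist","w10");print(own(pose()[0]),pose()[2]["force"])
E
```

```text
clock: 14.9
ee_pos: [538.7, -146.7, 59.8]
tcp_rot: [-0.007, -0.645, 0.764, 0.007]
force: [0.6, -0.4, 0.5]
gripper_width: 49.8
[-31.50016849 -64.00140924  60.17566939] [ 0.06680262 -0.29693696  0.01781373]
```

View pics/w10.png

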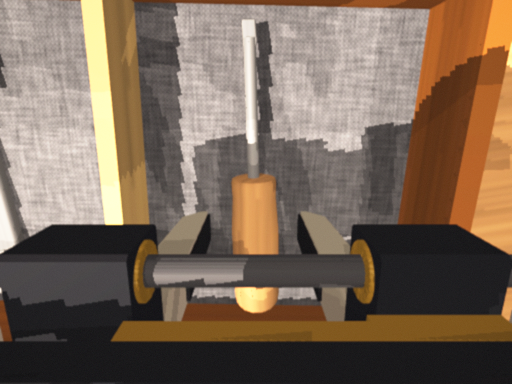

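```bash
python3 -m crank '[0,0,0.002,0,0,0,0.002,0,0,0,0.002,0,0,0,0.002,0,0,0,0.002,0,0,0,0.002,0]' 0.01 25;  python3 -m crank '[0,0,-0.015,0,0,0,-0.04,0,0,0,-0.07,0,0,0,-0.1,0,0,0,-0.13,0,0,0,-0.16,0,0,0,-0.16,0]'; python3 - <<'E'
from h import *
c=snap("wrist","w11");print(pose()[0]);print(shift([430,245,220]))
E
```

```text
clock: 15.7
ee_pos: [538.9, -146.9, 58.4]
tcp_rot: [-0.006, -0.645, 0.764, 0.006]
force: [-0.3, 0.1, 3.2]
gripper_width: 24.4
clock: 16.58
ee_pos: [542.6, -147.3, 220.8]
tcp_rot: [-0.005, -0.645, 0.764, 0.004]
force: [0.0, -0.1, -0.6]
gripper_width: 24.4
[ 541.87572035 -147.03138666  218.94889544]
[-0.3678  0.1759  0.001 ]
```

View pics/w11.png

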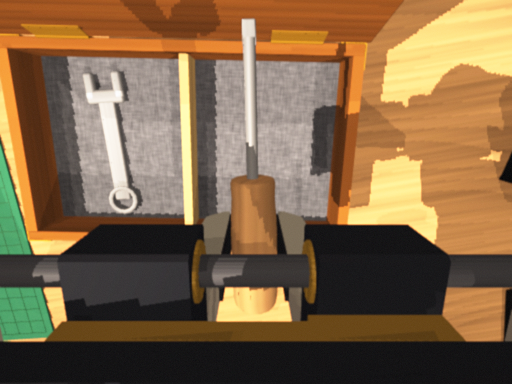

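```bash
python3 -m crank '[-0.03,0.035,0,0,-0.08,0.07,0,0,-0.13,0.105,0,0,-0.18,0.14,0,0,-0.23,0.165,0,0,-0.28,0.172,0,0,-0.32,0.172,0,0,-0.349,0.172,0,0]'; python3 - <<'E'
from h import *
c=snap("wrist","w12");print(pose()[0]);print(shift([430,225,60]))
E
```

```text
clock: 17.62
ee_pos: [430.0, 227.3, 219.6]
tcp_rot: [-0.007, -0.646, 0.764, 0.006]
force: [-0.2, 0.8, -0.1]
gripper_width: 24.2
[430.48471714 229.27027269 219.62220882]
[ 0.0039 -0.0031  0.1596]
```

View pics/w12.png

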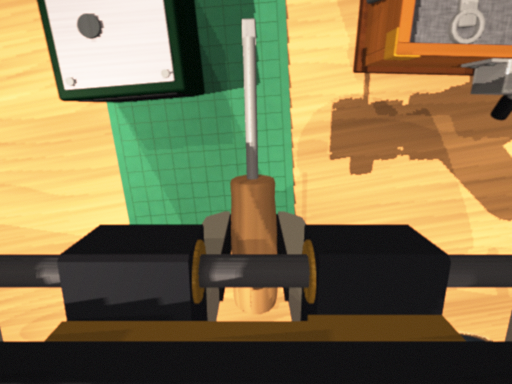

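```bash
python3 -m crank '[0.002,-0.003,0.04,0,0.002,-0.003,0.08,0,0.002,-0.003,0.12,0,0.002,-0.003,0.15,0,0.002,-0.003,0.17,0,0.002,-0.003,0.185,0,0.002,-0.003,0.195,0,0.002,-0.003,0.201,0]';python3 -m crank '[0,0,0.003,0,0,0,0.006,0,0,0,0.008,0,0,0,0.009,0]'; python3 - <<'E'
from h import *
c=snap("wrist","w13");p=pose();print(p[0],p[2]["force"])
E
```

```text
clock: 18.68
ee_pos: [429.4, 226.9, 18.2]
tcp_rot: [-0.007, -0.646, 0.764, 0.006]
force: [-0.2, -0.2, -0.8]
gripper_width: 24.2
clock: 19.18
ee_pos: [429.3, 226.9, 9.2]
tcp_rot: [-0.007, -0.646, 0.764, 0.006]
force: [-0.0, -0.4, -0.6]
gripper_width: 24.2
[429.25334045 226.92252305   9.15721127] [ 0.3511659  -0.73872961 -0.73880157]
```

View pics/w13.png

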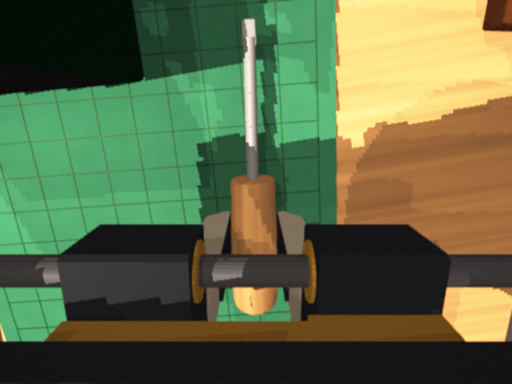

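Still about 2–3 mm above the mat, so I'm lowering the last bit until there is contact, then releasing.

```bash
python3 -m crank '[0,0,0.001,0,0,0,0.002,0,0,0,0.003,0]'
```

```text
clock: 19.6
ee_pos: [429.4, 226.9, 6.3]
tcp_rot: [-0.007, -0.646, 0.764, 0.006]
force: [-1.2, -1.9, 10.1]
gripper_width: 24.2
```

Contact (10 N). Open and rise.

```bash
python3 -m crank '[0,0,0,0,0,0,0,0,0,0,0,0,0,0,0,0]' 0.05; python3 -m crank '[0,0,-0.01,0,0,0,-0.04,0,0,0,-0.09,0,0,0,-0.14,0,0,0.03,-0.19,0,0,0.07,-0.22,0,0,0.07,-0.22,0]'; python3 - <<'E'
from h import *
snap("wrist","w14");snap("scene","s14");c=snap("top","t14")
p=pose();print(p[0],p[2]["force"])
E
```

```text
clock: 20.1
ee_pos: [429.4, 226.9, 6.2]
tcp_rot: [-0.007, -0.646, 0.764, 0.006]
force: [0.2, -0.2, -0.3]
gripper_width: 49.8
clock: 20.98
ee_pos: [363.5, 239.0, 230.1]
tcp_rot: [-0.004, -0.646, 0.763, 0.006]
force: [0.2, 0.6, -0.5]
gripper_width: 50.1
[364.4889897  238.21997857 227.1507704 ] [ 0.39718586  0.00093608 -0.68847596]
```

View pics/w14.png

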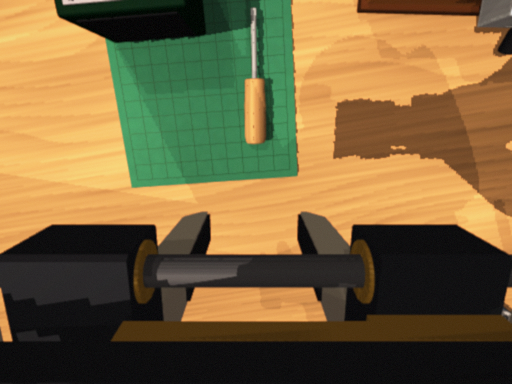

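View pics/s14.png

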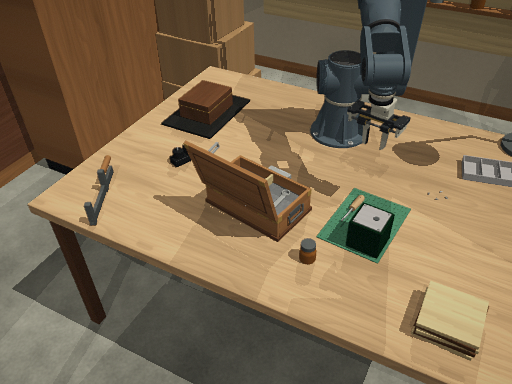

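View pics/t14.png

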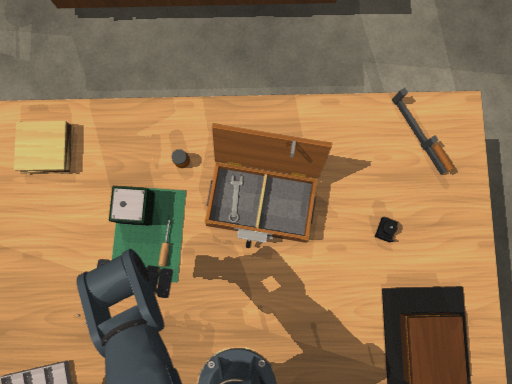

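```bash
python3 - <<'E'
from h import *
c=eyes.camera("top");q=own(cloud(c)).reshape(-1,3);k=q[(q[:,2]>140)&(q[:,2]<320)&(q[:,0]>70)&(q[:,0]<200)&(abs(q[:,1])<140)]
f=np.polyfit(k[:,2],k[:,0],1);print("lid",np.pi/2+np.arctan(f[0]),len(k))
c=eyes.camera("wrist");M=np.array([[.9957,-.0924],[.0924,.9957]])
for u,v in [(253,8),(255,143)]: print("mat",M@(onz(c,u,v,16)[:2]-[491.6,282]))
c=eyes.camera("top");P=own(cloud(c));g=c["img"].max(2)
m=(g<70)&(P[...,0]>-165)&(P[...,0]<-125)&(abs(P[...,1])<50)&(P[...,2]>35);print("knob",np.median(P[m],0),m.sum())
E
```

```text
lid 1.8584153020640737 3160
mat [ 47.52833045 -69.13648979]
mat [-100.09930803  -60.41670832]
knob [-156.41517813   -7.06908671 1516.61262421] 108
```

```bash
python3 - <<'E'
from h import *
c=eyes.camera("top");P=own(cloud(c));g=c["img"].max(2)
m=(g<80)&(P[...,0]>-165)&(P[...,0]<-122)&(abs(P[...,1])<45)&(P[...,2]>35)&(P[...,2]<95);print("knob",np.median(P[m],0),m.sum())
print(proj(c,[*(O-142*OX+18*OY),55]),proj(c,[*(O-142*OX),70]))
cv2.imwrite("pics/t15.png",cv2.resize(c["img"][215:265,210:310,::-1],None,fx=7,fy=7,interpolation=0))
E
```

```text
knob [-138.79269573   19.0712483    59.17319233] 28
[248.11073713 244.98338044] [253.73727032 245.90825561]
```

View pics/t15.png

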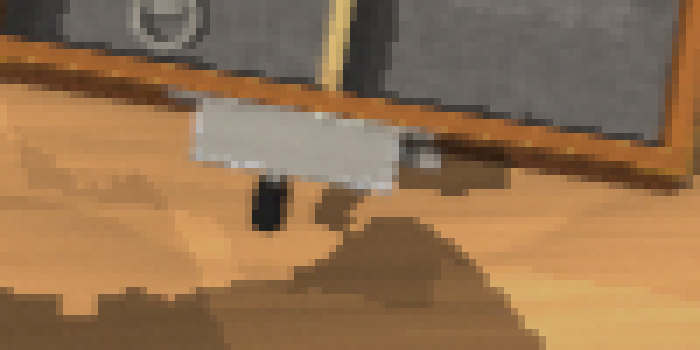

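The knob is still back about 18–19 mm and lowered. Everything is in place, so I'm handing in.

```bash
python3 -c "
from station import job
print(job.finish_job())"
```

```text
the job is handed in; nothing more can be done
None
```

The screwdriver is out of the chest and lying on the mat, and the job was handed in about 21 s into the 64 s allowed. No verdict came back.

- **Bolt:** I gripped the knob, slid it back about 22 mm, lowered it 21 mm into the notch and let go. My last check puts the knob at own y about +18 to +19 mm and lowered, so it is still in the notch.
- **Lid:** The tool could only point straight down, so the fingertips could not go under the lip. I pressed the shut fingers against the lid's front edge and lifted it by friction along its arc, then pushed it past balance. The last measurement is 1.86 rad with nothing touching it.
- **Screwdriver:** I gripped it by the handle, lifted it out and lowered it until it touched the mat (about 10 N) before opening the fingers. In the mat frame the tip is at about (48, -69) mm and the butt at (-100, -60) mm. Both are well inside the mat.
- **Other things:** The winder, wrench, jar and motor look unmoved in the pictures; I did not measure them again. The gripper is clear of everything.

One of my knob checks gave a nonsense height because it included pixels with no depth reading. With those left out, it agreed with the picture.

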